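Snap the cover of the air table's control box shut

TASK

The cover of the grey control box on the air table has been put back on but is not clicked in: go round its white rim with the fingertips and press down every section that still stands up until all six have clicked shut. Press only on the rim, not on the clear window, leave the box standing where it is without lifting, dragging or tipping it, do not move the things around it, and finish with the hand clear.

Things in the scene. Friction and masses are not known exactly. Their poses are not given: they have to be found in the camera images.
- box: Grey plastic control box, 140 mm (its x) by 190 mm (its y), housing 50 mm high, 0.8 kg with its cover, loose on the table. Origin: centre of its underside; z up; two black cable glands on the -x long side. The white cover has a rim 22 mm wide, flush with the outline, in six separately moving sections of 22 by about 94 mm: two end to end on each long side, one on each short side between them.
- window: The thin clear window in the middle of the cover, 96 by 146 mm, 4 mm thick, inside the rim; origin at its middle, its top 50 mm above the table (8 mm below the top of a shut rim section). Not to be pressed.
- rim_1 (a joint): Rim section on the near long side, left half (box -x, +y): how far it is down, 0 m = sprung up, 0.007 m = clicked shut. It moves straight down only. About 9 N takes it past half travel, where it snaps down and stays; let go earlier it springs up. May be shut at the start; pressing it again does no harm.
- rim_1_top (a point): Middle of that section's flat top, marked by three small ribs; in the box frame at x -59 mm, y 47.5 mm. 65 mm above the table when up, 58 mm when shut. Press anywhere on the top. Axes as the box's.
- rim_2 (a joint): Rim section on the left short side (+y): how far it is down, 0 m = sprung up, 0.007 m = clicked shut. It moves straight down only. About 9 N takes it past half travel, where it snaps down and stays; let go earlier it springs up. May be shut at the start; pressing it again does no harm.
- rim_2_top (a point): Middle of that section's flat top, marked by three small ribs; in the box frame at x 0 mm, y 84 mm. 65 mm above the table when up, 58 mm when shut. Press anywhere on the top. Axes as the box's.
- rim_3 (a joint): Rim section on the far long side, left half (+x, +y): how far it is down, 0 m = sprung up, 0.007 m = clicked shut. It moves straight down only. About 9 N takes it past half travel, where it snaps down and stays; let go earlier it springs up. May be shut at the start; pressing it again does no harm.
- rim_3_top (a point): Middle of that section's flat top, marked by three small ribs; in the box frame at x 59 mm, y 47.5 mm. 65 mm above the table when up, 58 mm when shut. Press anywhere on the top. Axes as the box's.
- rim_4 (a joint): Rim section on the far long side, right half (+x, -y): how far it is down, 0 m = sprung up, 0.007 m = clicked shut. It moves straight down only. About 9 N takes it past half travel, where it snaps down and stays; let go earlier it springs up. May be shut at the start; pressing it again does no harm.
- rim_4_top (a point): Middle of that section's flat top, marked by three small ribs; in the box frame at x 59 mm, y -47.5 mm. 65 mm above the table when up, 58 mm when shut. Press anywhere on the top. Axes as the box's.
- rim_5 (a joint): Rim section on the right short side (-y): how far it is down, 0 m = sprung up, 0.007 m = clicked shut. It moves straight down only. About 9 N takes it past half travel, where it snaps down and stays; let go earlier it springs up. May be shut at the start; pressing it again does no harm.
- rim_5_top (a point): Middle of that section's flat top, marked by three small ribs; in the box frame at x 0 mm, y -84 mm. 65 mm above the table when up, 58 mm when shut. Press anywhere on the top. Axes as the box's.
- rim_6 (a joint): Rim section on the near long side, right half (-x, -y): how far it is down, 0 m = sprung up, 0.007 m = clicked shut. It moves straight down only. About 9 N takes it past half travel, where it snaps down and stays; let go earlier it springs up. May be shut at the start; pressing it again does no harm.
- rim_6_top (a point): Middle of that section's flat top, marked by three small ribs; in the box frame at x -59 mm, y -47.5 mm. 65 mm above the table when up, 58 mm when shut. Press anywhere on the top. Axes as the box's.
- screwdriver: Bystander: screwdriver with black handle, 190 mm, lying beside the box. Origin at the middle of its length, underneath.
- wrench: Bystander: steel wrench, 150 mm, lying beside the box; origin underneath.
- jar: Bystander: small jar with black cap, 50 mm across, 70 mm high, standing beyond the box; origin under its centre.
- tape: Bystander: cardboard roll core, 84 mm across, 24 mm high, lying beside the box; origin under its centre.
- spray_can: Bystander: spray can, 60 mm across, 150 mm high, to the right; origin under its centre.
- mug: Bystander: white mug, 80 mm across, 90 mm high, to the left; origin under its centre.
Things that resemble listed ones, but are neither listed nor needed, are in the scene too. Of the things that look like the box, the larger one is meant.

How it is judged:
At the end, for the whole second after the job is handed in: All six rim sections are at least 5.5 mm down (of 7 mm); the box stands flat and at rest, within 30 mm of where it started, and every bystander is within 30 mm of where it started (value of joint each of rim_1, rim_2, rim_3, rim_4, rim_5, rim_6 above 0.0055 m and distance of each of box, screwdriver, wrench, jar, tape, spray_can, mug from where it was at the start of the episode below 0.03 m and angle between box's own z axis and vertical below 0.05 rad and height (world z) of box below 0.008 m and linear speed of box below 0.02 m/s); the robot touches nothing.
It fails at once if the clear window is pressed with more than 4 N (contact force between any of the fingers, the arm and window above 4 N).
It fails at once if the box is lifted by more than 12 mm, tipped by more than 0.15 rad or shoved by more than 30 mm (height (world z) of box above 0.012 m or angle between box's own z axis and vertical above 0.15 rad or distance of box from where it was at the start of the episode above 0.03 m).
It fails at once if a bystander is moved by more than 30 mm (distance of any of screwdriver, wrench, jar, tape, spray_can, mug from where it was at the start of the episode above 0.03 m).
It also fails if it takes over 51 s, if anything falls off the work surface, if the arm or the gripper's body presses on something with over 40 N, if the wrist force passes 120 N, or if a joint passes its speed limit or range.

ROBOT

A 7-joint arm with a two-finger parallel gripper is mounted at the origin on the work surface. World frame = base frame: x ahead of the robot, y to its left, z up, the work surface at z = 0. Lengths are in m, angles in rad, forces in N, time in s.
With the tool pointing down it reaches from about 0.4 to 0.85 m from the base axis. Payload 4.5 kg.
Tool frame: the origin (TCP) lies at the very end of the fingers, on their centre line; the grasp point (between the pads) lies 19 mm behind it; z points along the fingers, y is the line along which they close (so a half turn about z gives the same grasp; the last joint's range is limited). The gripper opens to 85 mm and grips with 20 to 120 N. Pads are 22 mm wide; open, the fingers measure 114 mm over their backs; the gripper's body (76 mm by 85 mm) begins 54 mm behind the grasp point. The pads swing forward as they close: fully open they stand 13 mm farther back than shut.
Start: joints at [1.173, 0.689, -0.195, 1.565, 0.157, 0.902, -0.215], TCP at [0.262, -0.568, 0.231] pointing down, gripper open.
Joint ranges: [-3.01, 3.01], [-0.46, 2.08], [-1.47, 1.51], [0.13, 2.56], [-1, 4.14], [0.04, 2.09], [-2.66, 2.66]. Speed limits (rad/s): [2.57, 2.57, 3.14, 3.14, 3.14, 3.14, 3.14].

INTERFACE

Orientations are given as a rotation vector (axis times angle).
In Python, from workcell import r gives the robot as it stands.
- The arm moves only by the shell command python3 -m handwheel 'ROWS' [FORCE]. ROWS is a JSON object of lists of equal length, an entry for each row: "delta_pos": the shift along the tool's x, y, z in m, a list of three; "roll": the turn about the tool's z in rad; "jaw": the opening, from -1 (shut) to 1 (fully open). A call has 1 to 20 rows; each row is the pose to reach, as a shift and turn from the pose commanded when the call began, along the tool's axes at that moment; what a row does not reach only later rows make up. A row lasts 1/12 s, in which the tool goes at most 41.7 mm and 7.16 degrees, less where a joint would pass 70% of its speed; a pose out of reach is approached as far as the arm can. A call with a gripper value outside its range is refused whole. The fingers move at their own pace and stop on an object; FORCE is the grip in N (left out, the last holds). Time passes only in rows, so rows that repeat a pose let the fingers close. It gives the time, the measured TCP pose, the force, the opening and the grip force at its end, in the units of the state.
- r.get_obs(): the state, without advancing time (a new reading comes with each control period).
- r.get_image(name): name is "side" or "top" or "wrist"; returns a dict with "pixels" (400x640x3 uint8, blue, green, red), "mtx" (3x3 intrinsics, pixels), "R" (3x3) and "t" (3): a world point X has camera coordinates R X + t. Camera axes: x right, y down, z forward; pixel columns grow to the right and rows downward; lengths in m; the calibration is good to about 2 mm. A picture is of the moment at which its call begins. There is no depth.
- r.close_job(): hands the job in; it is judged then, once.
Trained networks look in a picture, given as the dict that the camera call returned (one of the last four; its "shot" number tells which), for a name from the list of things; names that differ only in an ending like _2 or _b are one class to them, and where a whole thing is asked for, a point or a joint stands for the part that bears it (a point fixed in the world has none). Each returns a list of dicts, best first, with "confidence" (0 to 1); they miss things now and then, are a little off and sometimes report something else, mostly with a low value. They report only what shows in the picture. A call takes as long as a camera call. They do not tell look-alikes from the thing itself.
- r.search_frame(picture, label): "box" ([centre column, centre row, width, height] in pixels, round what is visible of it).
The state is a dict: "time": time; "q": joint angles; "joint_vel": joint speeds; "tau": joint torques, N m; "eef_pos": TCP position; "ee_rot": TCP orientation; "wrist_force": force on the tool from outside, world axes, zero at the start; "ft_torque": the same for the moment, N m; "finger_gap": finger opening in m; "gripper_force": force on a finger pad.
Only numpy, scipy, OpenCV 4.12 (cv2) and the standard library are available. Lean on these libraries where they do the work, as an engineer would, in place of code of your own. Each camera call takes 0.05 s, during which the arm holds its last target. There are 200 camera calls.

## Working session

There is one attempt and no reset: what is moved stays moved. The work goes in short steps, Python scripts to look and compute and a shell command to move; the robot and the scene stay as the last step left them, time stands still between calls to the robot, and variables do not carry over. Pictures are saved under pics/ and viewed, at most 10 in all, crops included, and the job is handed in when it is done.

```bash
mkdir -p pics; python3 - <<'E'
from workcell import r
import cv2,numpy as np
o=r.get_obs();print(o['time'],o['eef_pos'],o['ee_rot'],o['finger_gap'],o['wrist_force'])
for n in('top','side'):
    p=r.get_image(n);cv2.imwrite(f'pics/{n}0.png',p['pixels']);print(n,p['mtx'].tolist(),p['R'].tolist(),p['t'].tolist())
    for l in('box','window','rim_1_top','rim_2_top','rim_1'):
        print(l,[(np.round(d['box']).tolist(),round(d['confidence'],2)) for d in r.search_frame(p,l)][:8])
E
```

```text
0.0 [ 0.26124187 -0.56706106  0.23045545] [-3.06687625e+00 -6.72689549e-01  8.00581956e-04] 0.08529826530235592 [ 0.32797475 -0.06384784  0.78895616]
top [[400.0985497568314, 0.0, 312.7269963338821], [0.0, 400.0985497568314, 202.13024932356458], [0.0, 0.0, 1.0]] [[0.024341824054922485, -0.999677511522125, 0.007235230377193908], [-0.9875317695551361, -0.025170756554773625, -0.15539445657346315], [0.15552645987413458, -0.0033624353365078446, -0.9878260040653045]] [-0.0238079191097461, 0.6028789615081548, 1.1697698573615916]
box [([298.0, 142.0, 50.0, 50.0], 0.96), ([266.0, 219.0, 75.0, 62.0], 0.69)]
window [([266.0, 218.0, 57.0, 46.0], 0.87), ([299.0, 145.0, 35.0, 30.0], 0.63)]
rim_1_top [([261.0, 180.0, 18.0, 21.0], 0.62), ([260.0, 242.0, 32.0, 13.0], 0.56), ([301.0, 127.0, 23.0, 16.0], 0.55)]
rim_2_top [([238.0, 227.0, 18.0, 32.0], 0.67), ([313.0, 134.0, 11.0, 18.0], 0.52)]
rim_1 [([240.0, 229.0, 16.0, 31.0], 0.76), ([294.0, 208.0, 19.0, 29.0], 0.71), ([314.0, 147.0, 19.0, 13.0], 0.66), ([259.0, 242.0, 34.0, 15.0], 0.63), ([289.0, 231.0, 27.0, 18.0], 0.62), ([248.0, 205.0, 28.0, 20.0
[... 364 characters left out ...]
73, -0.5556029389016939]] [-0.6174239846988816, 0.08181829566198527, 1.2587410172951017]
box [([383.0, 214.0, 56.0, 46.0], 0.7), ([291.0, 175.0, 29.0, 15.0], 0.37), ([278.0, 186.0, 18.0, 16.0], 0.34)]
window [([302.0, 188.0, 38.0, 29.0], 0.76), ([383.0, 209.0, 30.0, 23.0], 0.75)]
rim_1_top [([280.0, 187.0, 14.0, 15.0], 0.6)]
rim_2_top [([291.0, 172.0, 24.0, 13.0], 0.43), ([397.0, 219.0, 20.0, 14.0], 0.4)]
rim_1 [([286.0, 201.0, 16.0, 23.0], 0.71), ([365.0, 208.0, 15.0, 16.0], 0.7), ([275.0, 185.0, 12.0, 17.0], 0.65), ([380.0, 222.0, 15.0, 14.0], 0.65), ([324.0, 194.0, 19.0, 19.0], 0.64), ([402.0, 211.0, 18.0, 13.0], 0.62), ([313.0, 178.0, 15.0, 14.0], 0.6), ([292.0, 175.0, 27.0, 2.0], 0.59)]
```

```bash
python3 - <<'E'
import cv2
a=cv2.imread('pics/top0.png');cv2.imwrite('pics/top0c.png',cv2.resize(a[100:290,170:420],None,fx=3.1,fy=3.1,interpolation=cv2.INTER_CUBIC))
a=cv2.imread('pics/side0.png');cv2.imwrite('pics/side0c.png',cv2.resize(a[130:270,220:440],None,fx=3.6,fy=3.6,interpolation=cv2.INTER_CUBIC))
E
```

```text
(no output)
```

View pics/top0.png

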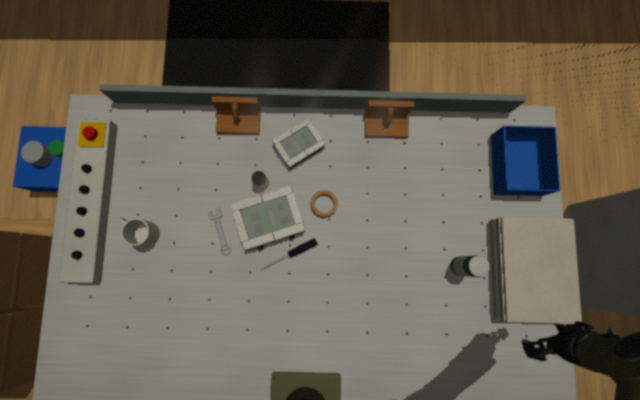

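View pics/top0c.png

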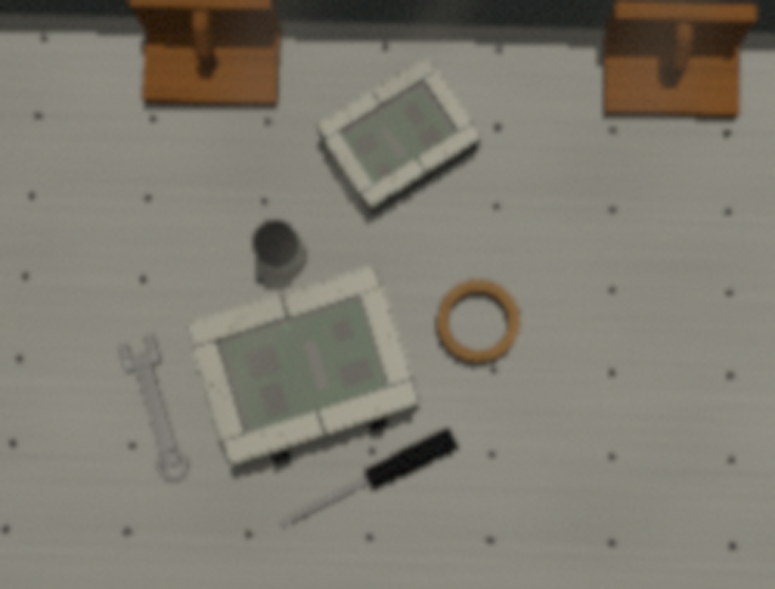

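View pics/side0c.png

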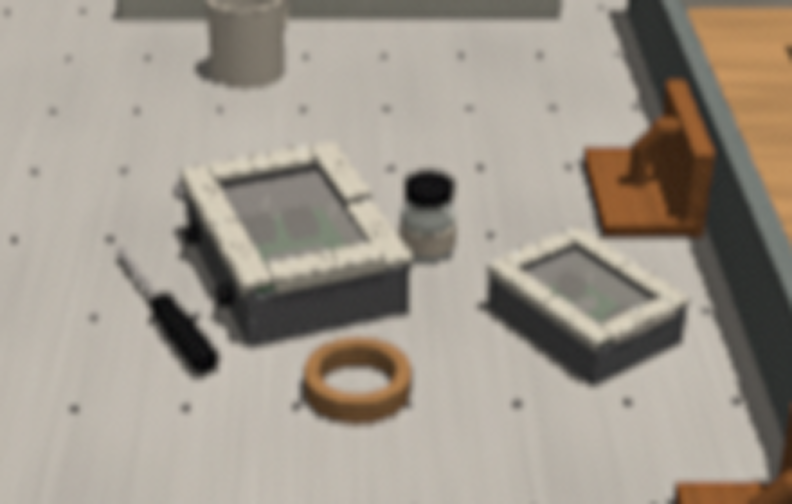

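The candidates for the box are at top (266,218) and (299,145). The first is the larger one, with two black glands on its near side (crop about 280,457 and 378,425), so that one is meant. The second is the smaller look-alike. The jar (crop 277,250), tape, wrench and screwdriver stand close to it, all lower than the gripper body will be. I'll get the pose from the rim corners in both views.

```bash
cat > h.py <<'E'
from workcell import r
import numpy as np,json,cv2
from scipy.spatial.transform import Rotation as R
from scipy.optimize import least_squares
def proj(p,X):
    c=np.asarray(X)@np.array(p['R']).T+np.array(p['t']); u=c@np.array(p['mtx']).T; return u[:,:2]/u[:,2:]
def b2w(pose,P):
    x,y,a=pose;P=np.atleast_2d(P).astype(float);c,s=np.cos(a),np.sin(a)
    return np.c_[x+c*P[:,0]-s*P[:,1],y+s*P[:,0]+c*P[:,1],P[:,2]]
C=np.array([[70,95],[70,-95],[-70,-95],[-70,95]])/1e3
TOPS=np.array([[-59,47.5],[0,84],[59,47.5],[59,-47.5],[0,-84],[-59,-47.5]])/1e3
def delta(target,yaw=None):
    o=r.get_obs();Q=R.from_rotvec(o['ee_rot']).as_matrix()
    d=Q.T@(np.array(target)-o['eef_pos'])
    roll=None
    if yaw is not None:  # tool y along box y axis (mod pi)
        ty=np.arctan2(Q[1,1],Q[0,1]); want=yaw+np.pi/2
        w=(want-ty+np.pi/2)%np.pi-np.pi/2; roll=-w
    return d.round(4),roll
E
python3 - <<'E'
from h import *
t=r.get_image('top');s=r.get_image('side')
ct=np.array([[190,325],[373,268],[417,400],[235,461]])/3.1+[170,100]
cs=np.array([[325,143],[408,255],[247,285],[182,172]])/3.6+[220,130]
X=lambda v:b2w(v[:3],np.c_[C,np.full(4,.063)])
for w in((1,0),(0,1),(1,1)):
    f=lambda v:np.r_[w[0]*(proj(t,X(v))-ct).ravel(),w[1]*(proj(s,X(v))-cs).ravel()]
    q=least_squares(f,[.55,.1,.2]);print(q.x,f(q.x).round(1))
json.dump(list(q.x),open('pose.json','w'))
print(delta([*q.x[:2],.25],q.x[2]), R.from_rotvec(r.get_obs()['ee_rot']).as_matrix().round(3))
E
```

```text
[0.55253295 0.12331316 0.34768391] [-0.6  0.1  0.8 -1.2  1.2  0.1 -1.4  0.9  0.  -0.   0.  -0.  -0.  -0.
 -0.  -0. ]
[0.55370269 0.11755028 0.35225978] [ 0.  -0.   0.  -0.   0.  -0.   0.   0.   1.   0.   0.7 -0.9 -0.6  0.7
 -1.1 -0.1]
[0.55306372 0.12206452 0.34974695] [-0.2  0.   1.1 -1.4  1.6 -0.1 -0.9  0.7  0.9 -0.7  0.3 -1.7 -0.9 -0.2
 -1.1 -0.8]
(array([ 0.5534, -0.5044, -0.0187]), np.float64(0.08210594037100183)) [[ 0.908  0.419  0.   ]
 [ 0.419 -0.908 -0.   ]
 [-0.     0.    -1.   ]]
```

```bash
python3 -m handwheel '{"delta_pos":[[0.553,-0.504,-0.02],[0.553,-0.504,-0.02],[0.553,-0.504,-0.02],[0.553,-0.504,-0.02],[0.553,-0.504,-0.02],[0.553,-0.504,-0.02],[0.553,-0.504,-0.02],[0.553,-0.504,-0.02],[0.553,-0.504,-0.02],[0.553,-0.504,-0.02],[0.553,-0.504,-0.02],[0.553,-0.504,-0.02],[0.553,-0.504,-0.02],[0.553,-0.504,-0.02],[0.553,-0.504,-0.02],[0.553,-0.504,-0.02],[0.553,-0.504,-0.02],[0.553,-0.504,-0.02],[0.553,-0.504,-0.02],[0.553,-0.504,-0.02]],"roll":[0.08,0.08,0.08,0.08,0.08,0.08,0.08,0.08,0.08,0.08,0.08,0.08,0.08,0.08,0.08,0.08,0.08,0.08,0.08,0.08],"jaw":[-1,-1,-1,-1,-1,-1,-1,-1,-1,-1,-1,-1,-1,-1,-1,-1,-1,-1,-1,-1]}' 40
python3 - <<'E'
from h import *
p=r.get_image('wrist');im=p['pixels'].copy();pose=json.load(open('pose.json'))
for z,c in((.065,(0,0,255)),(.058,(255,0,0))):
    cv2.polylines(im,[np.round(proj(p,b2w(pose,np.c_[C,np.full(4,z)]))).astype(int)],1,c,1)
for u in proj(p,b2w(pose,np.c_[TOPS,np.full(6,.062)])): cv2.circle(im,tuple(np.round(u).astype(int)),3,(0,255,0),-1)
cv2.imwrite('pics/w1.png',im)
E
```

```text
time: 2.37
eef_pos: [0.5532, 0.1252, 0.2512]
ee_rot: [-3.09, -0.558, -0.002]
wrist_force: [-1.1, -1.6, -0.5]
finger_gap: -0.0001
gripper_force: 0.0
```

View pics/w1.png

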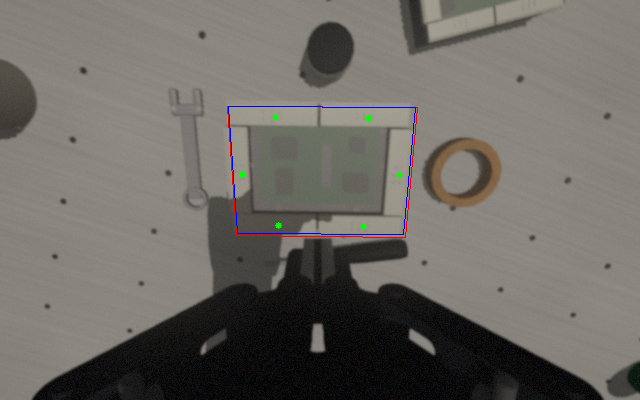

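The wrist view shows the large box with the projected outline and section centres (275,117; 368,118; 399,175; 363,226; 278,225; 242,174) sitting on the rim to within 1–2 px. The pose is good.

```bash
cat > plan.py <<'E'
from h import *
pose=json.load(open('pose.json'));o=r.get_obs();print(o['time'],o['eef_pos'].round(4),o['wrist_force'].round(1))
for i,w in enumerate(b2w(pose,np.c_[TOPS,np.full(6,.085)])): print(i+1,*delta(w,pose[2]))
E
python3 plan.py
```

```text
2.4167 [0.5527 0.1222 0.2511] [ 0.9 -1.1 -0.4]
1 [-0.0585 -0.0475  0.1661] 0.004069244916451886
2 [ 0.0007 -0.0838  0.166 ] 0.004069244916451886
3 [ 0.0595 -0.047   0.166 ] 0.004069244916451886
4 [0.0591 0.048  0.166 ] 0.004069244916451886
5 [-0.      0.0842  0.1661] 0.004069244916451886
6 [-0.0589  0.0475  0.1661] 0.004069244916451886
```

```bash
python3 -m handwheel '{"delta_pos":[[-0.059,-0.0475,0.1],[-0.059,-0.0475,0.16],[-0.059,-0.0475,0.166],[-0.059,-0.0475,0.166],[-0.059,-0.0475,0.166],[-0.059,-0.0475,0.172],[-0.059,-0.0475,0.178],[-0.059,-0.0475,0.184],[-0.059,-0.0475,0.188],[-0.059,-0.0475,0.191],[-0.059,-0.0475,0.194],[-0.059,-0.0475,0.196],[-0.059,-0.0475,0.196],[-0.059,-0.0475,0.196]],"roll":[0,0,0,0,0,0,0,0,0,0,0,0,0,0],"jaw":[-1,-1,-1,-1,-1,-1,-1,-1,-1,-1,-1,-1,-1,-1]}'; python3 plan.py
```

```text
time: 3.58
eef_pos: [0.4824, 0.1456, 0.0578]
ee_rot: [3.093, 0.549, 0.006]
wrist_force: [-2.5, -2.5, 22.9]
finger_gap: 0.0
gripper_force: 11.8
3.5833 [0.4824 0.1456 0.0578] [-2.5 -2.5 22.9]
1 [-0.0006 -0.0012 -0.0272] 0.0013381652116102316
2 [ 0.0585 -0.0376 -0.027 ] 0.0013381652116102316
3 [ 0.1174 -0.001  -0.0268] 0.0013381652116102316
4 [ 0.1173  0.094  -0.0267] 0.0013381652116102316
5 [ 0.0582  0.1304 -0.0269] 0.0013381652116102316
6 [-0.0007  0.0938 -0.0271] 0.0013381652116102316
```

Rim 1 is down: the tip stands at 57.8 mm with 23 N on it. Next is rim 2.

```bash
python3 -m handwheel '{"delta_pos":[[0,0,-0.015],[0,0,-0.03],[0.03,-0.018,-0.03],[0.059,-0.037,-0.03],[0.059,-0.037,-0.03],[0.059,-0.037,-0.03],[0.059,-0.037,-0.024],[0.059,-0.037,-0.018],[0.059,-0.037,-0.012],[0.059,-0.037,-0.008],[0.059,-0.037,-0.005],[0.059,-0.037,-0.002],[0.059,-0.037,0],[0.059,-0.037,0],[0.059,-0.037,0]],"roll":[0,0,0,0,0,0,0,0,0,0,0,0,0,0,0],"jaw":[-1,-1,-1,-1,-1,-1,-1,-1,-1,-1,-1,-1,-1,-1,-1]}'
python3 -m handwheel '{"delta_pos":[[0,0,-0.015],[0,0,-0.03],[0.03,0.018,-0.03],[0.059,0.037,-0.03],[0.059,0.037,-0.03],[0.059,0.037,-0.03],[0.059,0.037,-0.024],[0.059,0.037,-0.018],[0.059,0.037,-0.012],[0.059,0.037,-0.008],[0.059,0.037,-0.005],[0.059,0.037,-0.002],[0.059,0.037,0],[0.059,0.037,0],[0.059,0.037,0]],"roll":[0,0,0,0,0,0,0,0,0,0,0,0,0,0,0],"jaw":[-1,-1,-1,-1,-1,-1,-1,-1,-1,-1,-1,-1,-1,-1,-1]}'; python3 plan.py
```

```text
time: 4.83
eef_pos: [0.5234, 0.2002, 0.0578]
ee_rot: [3.092, 0.549, 0.0]
wrist_force: [-5.6, -2.6, 25.7]
finger_gap: -0.0003
gripper_force: 13.0
time: 6.08
eef_pos: [0.5912, 0.1868, 0.0578]
ee_rot: [3.093, 0.55, -0.001]
wrist_force: [-7.2, -1.4, 22.2]
finger_gap: -0.0001
gripper_force: 11.1
6.0833 [0.5912 0.1868 0.0578] [-7.2 -1.4 22.2]
1 [-1.17e-01 -1.00e-04 -2.71e-02] 0.0024134726267899254
2 [-0.0579 -0.0364 -0.0271] 0.0024134726267899254
3 [ 0.001   0.0002 -0.0272] 0.0024134726267899254
4 [ 0.0008  0.0952 -0.0272] 0.0024134726267899254
5 [-0.0583  0.1316 -0.0271] 0.0024134726267899254
6 [-0.1172  0.0949 -0.0271] 0.0024134726267899254
```

Rims 2 and 3 are down. Next are rim 4 (shift 0, 0.095), rim 5 (-0.059, 0.0365) and rim 6 (-0.059, -0.0365).

```bash
python3 -m handwheel '{"delta_pos":[[0,0,-0.015],[0,0,-0.03],[0,0.035,-0.03],[0,0.07,-0.03],[0,0.095,-0.03],[0,0.095,-0.03],[0,0.095,-0.03],[0,0.095,-0.024],[0,0.095,-0.018],[0,0.095,-0.012],[0,0.095,-0.008],[0,0.095,-0.005],[0,0.095,-0.002],[0,0.095,0],[0,0.095,0],[0,0.095,0]],"roll":[0,0,0,0,0,0,0,0,0,0,0,0,0,0,0,0],"jaw":[-1,-1,-1,-1,-1,-1,-1,-1,-1,-1,-1,-1,-1,-1,-1,-1]}'
python3 -m handwheel '{"delta_pos":[[0,0,-0.015],[0,0,-0.03],[-0.03,0.018,-0.03],[-0.059,0.037,-0.03],[-0.059,0.037,-0.03],[-0.059,0.037,-0.03],[-0.059,0.037,-0.024],[-0.059,0.037,-0.018],[-0.059,0.037,-0.012],[-0.059,0.037,-0.008],[-0.059,0.037,-0.005],[-0.059,0.037,-0.002],[-0.059,0.037,0],[-0.059,0.037,0],[-0.059,0.037,0]],"roll":[0,0,0,0,0,0,0,0,0,0,0,0,0,0,0],"jaw":[-1,-1,-1,-1,-1,-1,-1,-1,-1,-1,-1,-1,-1,-1,-1]}'; python3 plan.py
```

```text
time: 7.42
eef_pos: [0.6241, 0.098, 0.0579]
ee_rot: [-3.093, -0.551, 0.0]
wrist_force: [-7.0, -0.3, 20.1]
finger_gap: 0.0002
gripper_force: 10.2
time: 8.67
eef_pos: [0.582, 0.0428, 0.0579]
ee_rot: [3.093, 0.551, 0.001]
wrist_force: [-6.0, 0.1, 24.0]
finger_gap: 0.0001
gripper_force: 12.3
8.6667 [0.582  0.0428 0.0579] [-6.   0.1 24. ]
1 [-0.0587 -0.132  -0.0272] 0.00257210359278659
2 [ 0.0004 -0.1683 -0.0271] 0.00257210359278659
3 [ 0.0593 -0.1317 -0.0271] 0.00257210359278659
4 [ 0.0591 -0.0367 -0.0271] 0.00257210359278659
5 [-0.     -0.0003 -0.0271] 0.00257210359278659
6 [-0.0589 -0.037  -0.0272] 0.00257210359278659
```

Last is rim 6, and then I go back up above the box centre to look.

```bash
python3 -m handwheel '{"delta_pos":[[0,0,-0.015],[0,0,-0.03],[-0.03,-0.018,-0.03],[-0.059,-0.037,-0.03],[-0.059,-0.037,-0.03],[-0.059,-0.037,-0.03],[-0.059,-0.037,-0.024],[-0.059,-0.037,-0.018],[-0.059,-0.037,-0.012],[-0.059,-0.037,-0.008],[-0.059,-0.037,-0.005],[-0.059,-0.037,-0.002],[-0.059,-0.037,0],[-0.059,-0.037,0],[-0.059,-0.037,0]],"roll":[0,0,0,0,0,0,0,0,0,0,0,0,0,0,0],"jaw":[-1,-1,-1,-1,-1,-1,-1,-1,-1,-1,-1,-1,-1,-1,-1]}'
python3 -m handwheel '{"delta_pos":[[0,0,-0.02],[0,0,-0.05],[0,0,-0.09],[0.02,-0.02,-0.13],[0.05,-0.04,-0.17],[0.059,-0.047,-0.196],[0.059,-0.047,-0.196],[0.059,-0.047,-0.196],[0.059,-0.047,-0.196]],"roll":[0,0,0,0,0,0,0,0,0],"jaw":[-1,-1,-1,-1,-1,-1,-1,-1,-1]}'
python3 - <<'E'
from h import *
pose=json.load(open('pose.json'))
p=r.get_image('wrist');im=p['pixels'].copy()
cv2.polylines(im,[np.round(proj(p,b2w(pose,np.c_[C,np.full(4,.058)]))).astype(int)],1,(255,0,0),1)
s=r.get_image('side')['pixels']
cv2.imwrite('pics/end.png',np.vstack([cv2.resize(im[40:260,140:540],(620,340)),cv2.resize(s[150:240,250:420],(470,250),interpolation=cv2.INTER_CUBIC)[:, :] if 0 else cv2.copyMakeBorder(cv2.resize(s[150:240,250:420],(470,250),interpolation=cv2.INTER_CUBIC),0,0,0,150,cv2.BORDER_CONSTANT)]))
E
```

```text
time: 9.92
eef_pos: [0.5142, 0.0564, 0.0578]
ee_rot: [3.092, 0.549, 0.003]
wrist_force: [-5.0, -0.8, 29.2]
finger_gap: -0.0002
gripper_force: 14.7
time: 10.67
eef_pos: [0.5522, 0.1202, 0.2504]
ee_rot: [3.092, 0.549, -0.003]
wrist_force: [0.2, -0.0, -1.3]
finger_gap: 0.0001
gripper_force: 0.0
```

View pics/end.png

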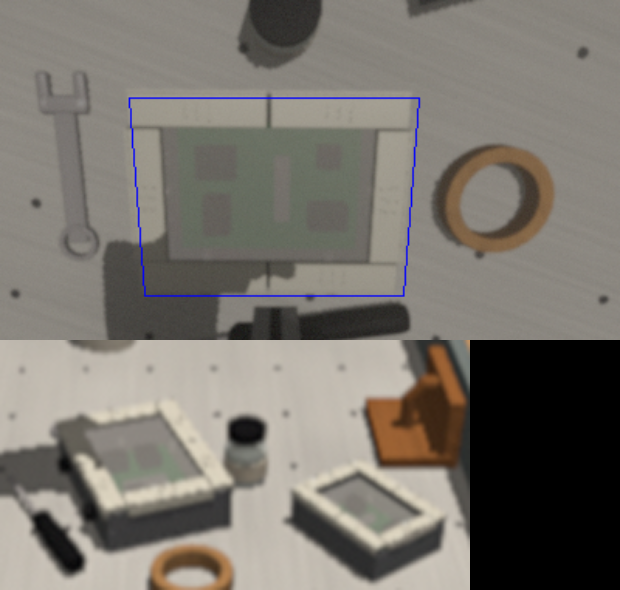

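The picture shows the whole rim level around the window (crop 130–420, 97–296). The box and the things round it are where they were, and the hand is clear. Each section ended at 57.8–57.9 mm under 20 N or more, so I'll hand in.

```bash
python3 -c "
from workcell import r
print(r.close_job())"
```

```text
the job is handed in; nothing more can be done
None
```

I pressed all six rim sections down to about 58 mm (the shut height) under 20–29 N each; the box and the things round it look unmoved, the hand is clear, and the job was handed in at about 11 s, but no verdict came back.

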